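# Pin the key cabinet's lever catch

### The job

Lock the key cabinet's lever catch: take the steel pin with the yellow fob out of its parking block, put it through the eye of the lever, and work lever and pin round together, feeling gently for the hidden hole in the rail underneath. When the holes line up, push the pin fully home so that the fob sits on the eye, and let go. Do not force the pin, and leave the other things where they are.

Things in the scene. Friction and masses are not known exactly. Their poses are not given: they have to be found in the camera images.
- cabinet: White steel pegboard panel (280 x 500 x 18 mm) lying on the table, with a grey key cabinet fixed on it, door face up, 80 mm above the table. Origin on the table under the panel's centre, z up; cabinet x -102 to +140, y +-100 mm. Fixed. Its sheet metal bends (a failure) if the pin, fob included, bears on cabinet, rail or lever with more than 30 N.
- rail_mid (a point): Middle of a flat steel rail, 30 mm wide, let into the door face near its -x edge and running along y (frame as the cabinet's), 80 mm above the table. One vertical hole in it, 12 mm wide, 30 mm deep, is hidden under the lever's dark guard plate: somewhere within 20 mm either way along y from this point, different every time and not measured. A pin tip pressed elsewhere just stops on the rail.
- lever (a joint): Angle of the red lever, which swings flat over the door about a vertical axis. 0: along the cabinet's -x; positive (open) takes its eye towards the cabinet's -y. Range -0.22 to 0.44; starts 0.27 to 0.4 and stays where put (about 2 N at the eye moves it). Its eye is over the rail's hole at some angle from -0.19 to 0.19; no stop or detent there.
- lever_eye (a point): Centre of the top face of the lever's eye: a steel block 34 x 34 x 14 mm on the lever's end, 110 mm from the pivot, with a vertical hole 13 mm wide and a 3 mm chamfer at its mouth. Its top is 96 mm above the table, its underside 2 mm above the rail. The frame turns with the lever (x towards the pivot, z up).
- lever_pivot (a point): Point on the lever's vertical pivot axis, at the height of the eye's top. Its frame is parallel to the cabinet's.
- pin_fob (a point): Centre of the pin's yellow fob, a flat tab 30 (x) x 16 (y) x 40 mm (z, up). Grasp it across its 16 mm thickness (y). Below it is the steel shank, 10 mm wide, 40 mm long, with a 1 mm chamfered tip, on the fob's z axis. About 60 g, loose, upright in the parking block at the start.
- pin_tip (a point): Centre of the shank's tip, 60 mm below the fob's centre; z up along the pin. With the pin in the eye the tip meets the rail's face 16 mm below the eye's top; fully home it is 40 mm below the eye's top, the fob resting on the eye.
- park: Grey parking block, 44 x 44 x 50 mm, fixed on the panel on one side of the cabinet or the other, with a vertical 13 mm hole in which the pin stands to its full 40 mm, the fob resting on the block. Origin: centre of its underside, 18 mm above the table.
- rice_bowl: Blue ceramic rice bowl, 110 mm across, 55 mm high, loose; origin under its centre. Leave alone.
- clothespin: Green plastic clothespin, 74 mm long, lying on the panel, loose. Leave alone.
- steel_hook: Steel hook of 8 mm bar, about 100 mm long, lying on the panel, loose. Leave alone.
- key_tag: Blue key tag with a brass key, 26 x 90 x 8 mm, lying on the cabinet door behind the lever, loose. Leave alone.
- jar: Closed jar, 70 mm across, 100 mm high, on the table to the left, loose. Leave alone.
- mug: White mug, 80 mm across, 90 mm high, on the table to the right, loose. Leave alone.
Mind the look-alikes: they are no part of the job. Of the things shaped like the part that bears pin_fob, the yellow one is meant.

How it is judged:
By the outcome, as a careful person would: the job done as asked, in the order asked, and still so for the second after the job is handed in, with the robot touching nothing.
It also fails if it takes over 64 s, if anything falls off the work surface, if the arm or the gripper's body presses on something with over 40 N, if the wrist force passes 120 N, or if a joint passes its speed limit or range.

### The arm

A 6-joint arm with a two-finger parallel gripper is mounted at the origin on the work surface. World frame = base frame: x ahead of the robot, y to its left, z up, the work surface at z = 0. Lengths are in m, angles in rad, forces in N, time in s.
With the tool pointing down it reaches from about 0.3 to 1 m from the base axis. Payload 5.1 kg.
Tool frame: the origin (TCP) lies on the front face of the gripper's body, between the roots of the fingers; the fingertips stand 78 mm ahead of it and the grasp point (between the pads) lies 59 mm ahead of it (robot.nose_length is the distance from the TCP to the fingertips, in m); x points along the fingers, y is the direction in which the jaws open and shut, and the axes are right-handed (so a half turn about x gives the same grasp; the last joint's range is limited). The gripper opens to 95 mm and grips with 3 to 60 N. Pads are 20 mm wide; open, the fingers measure 119 mm over their backs; the gripper's body (75 mm by 180 mm) begins 59 mm behind the grasp point.
Start: joints at [1.167, 0.124, 1.65, -0, 1.367, -0.083], TCP at [0.205, 0.617, 0.292] pointing down, gripper open.
Joint ranges: [-2.61, 2.61], [-1.02, 2.33], [0.03, 2.71], [-1.35, 4.49], [0.32, 2.68], [-2.91, 2.91]. Speed limits (rad/s): [2.57, 2.57, 3.14, 3.14, 3.14, 3.14].

### API

Orientations are given as a rotation vector (axis times angle).
In Python, from workcell import robot gives the robot as it stands.
- The arm moves only by the tool servo_tool, never from a script. Its argument "commands" is a list of rows, each an object of numbers: "fingers": the closure, from 0 (fully open) to 1 (shut); "x", "y", "z": the shift along the tool's x, y, z in cm; "rx", "ry", "rz": the turn, a rotation vector about the tool's x, y, z in degrees. A call has 1 to 20 rows; each row is the pose to reach, as a shift and turn from the pose commanded when the call began, along the tool's axes at that moment; what a row does not reach only later rows make up. A row lasts 1/10 s, in which the tool goes at most 50 mm and 8.59 degrees, less where a joint would pass 70% of its speed; a pose out of reach is approached as far as the arm can. A call with a gripper value outside its range is refused whole. The fingers move at their own pace and stop on an object; "grip_force" is the grip in N (left out, the last holds). Time passes only in rows, so rows that repeat a pose let the fingers close. It gives the time, the measured TCP pose, the force and the opening at its end, in the units of the state.
- robot.get_state(): the state, without advancing time (a new reading comes with each control period).
- robot.read_camera(name): name is "scene" or "top" or "wrist"; returns a dict with "image" (420x560x3 uint8, red, green, blue), "z_map" (420x560 float32, m along the optical axis (not along the pixel's ray), 0 where there is no reading), "vfov" (degrees; the focal length in pixels is half the picture's height over the tangent of half this angle, whatever the lens; pixels are square), "cx", "cy" (the principal point, pixels), "k1" (the pictures are not rectified: a ray, as slopes to the right and down, at radius r is drawn at 1 + k1 r^2 times it, then the intrinsics apply), "rvec" (rotation vector, rad) and "tvec" (3), from world to camera coordinates, as OpenCV has them; the wrist camera has in their place "T_tool_cam" (4x4, takes a point from camera to tool coordinates, whose origin is the TCP and whose axes are the tool frame's). Camera axes: x right, y down, z forward; pixel columns grow to the right and rows downward; lengths in m; the calibration is good to about 2 mm. A picture is of the moment at which its call begins: read the wrist's pose just before it.
- robot.job_done(): hands the job in, once; it reports no verdict.
Trained networks look in the newest picture that a camera, given by its name, has taken for a name from the list of things; names that differ only in an ending like _2 or _b are one class to them, and where a whole thing is asked for, a point or a joint stands for the part that bears it (a point fixed in the world has none). Each returns a list of dicts, best first, with "p" (0 to 1); they miss things now and then, are a little off and sometimes report something else, mostly with a low value. They report only what shows in the picture. A call takes as long as a camera call. They do not tell look-alikes from the thing itself.
- robot.boxes_of(name, camera): "at" ([x, y, z] in m, in the coordinates of the camera as it stood for that picture, good to about 4 mm: the middle of the surface that is visible of it).
The state is a dict: "time_s": time; "qpos": joint angles; "joint_vel": joint speeds; "tau": joint torques, N m; "tcp_pos": TCP position; "orientation": TCP orientation; "ft_force": force on the tool from outside, world axes, zero at the start; "torque": the same for the moment, N m; "opening": opening from 0.0 (shut) to 1.0 (fully open).
Only numpy, scipy, OpenCV 4.12 (cv2) and the standard library are available. Lean on these libraries where they do the work, as an engineer would, in place of code of your own. Each camera call takes 0.05 s, during which the arm holds its last target.

## Working session

There is one attempt and no reset: what is moved stays moved. The work goes in short steps, Python scripts to look and compute and a tool call to move; the robot and the scene stay as the last step left them, time stands still between calls to the robot, and variables do not carry over. Pictures are saved under pics/ and viewed, and the job is handed in when it is done.

Besides the shell and the picture viewer there is one more tool, called as name(argument=value, ...), one argument or row to a line, values as JSON. servo_tool: Moves the arm, as the interface text tells. Its arguments: {"type":"object","properties":{"commands":{"type":"array"},"grip_force":{"type":"number"}},"required":["commands"]}

```bash
mkdir -p pics; ls
cat > h.py <<'E'
import numpy as np, cv2
from workcell import robot
from scipy.spatial.transform import Rotation as R
def cam(name):
    s=robot.get_state(); c=robot.read_camera(name); c['state']=s
    f=210/np.tan(np.radians(c['vfov'])/2); c['f']=f
    if 'rvec' in c and c['rvec'] is not None:
        Rm=R.from_rotvec(np.array(c['rvec']).ravel()).as_matrix(); t=np.array(c['tvec']).ravel()
        c['Rwc']=Rm.T; c['twc']=-Rm.T@t
    else:
        T=np.array(c['T_tool_cam']); Rt=R.from_rotvec(s['orientation']).as_matrix()
        c['Rwc']=Rt@T[:3,:3]; c['twc']=Rt@T[:3,3]+np.array(s['tcp_pos'])
    return c
def ray(c,u,v):
    d=np.array([(u-c['cx'])/c['f'],(v-c['cy'])/c['f']]); p=d.copy()
    for _ in range(20): p=d/(1+c['k1']*(p@p))
    return np.array([p[0],p[1],1.])
def onz(c,u,v,z):
    d=c['Rwc']@ray(c,u,v); return c['twc']+d*(z-c['twc'][2])/d[2]
def dep(c,u,v):
    return c['twc']+c['Rwc']@ray(c,u,v)*c['z_map'][int(round(v)),int(round(u))]
def proj(c,P):
    q=c['Rwc'].T@(np.array(P)-c['twc']); x=q[:2]/q[2]; x=x*(1+c['k1']*(x@x)); return x*c['f']+[c['cx'],c['cy']]
def save(c,n,box=None,s=1):
    im=c['image'][...,::-1]
    if box: im=im[box[1]:box[3],box[0]:box[2]]
    if s!=1: im=cv2.resize(im,None,fx=s,fy=s,interpolation=cv2.INTER_CUBIC)
    cv2.imwrite('pics/'+n+'.png',im)
def world(c,at): return c['twc']+c['Rwc']@np.array(at)
E
python3 - <<'E'
from h import *
for n in ['scene','top']:
    c=cam(n); save(c,n+'0')
    for k in ['cabinet','pin_fob','lever','lever_eye','park','rice_bowl','key_tag']:
        for b in robot.boxes_of(k,n)[:4]:
            w=world(c,b['at']); print(n,k,round(b['p'],2),np.round(w,3),np.round(proj(c,w)))
print(robot.get_state())
E
```

```text
pics
scene cabinet 0.97 [0.618 0.093 0.02 ] [293. 255.]
scene pin_fob 0.63 [0.467 0.304 0.065] [397. 260.]
scene pin_fob 0.62 [0.398 0.307 0.06 ] [415. 250.]
scene lever 0.89 [0.533 0.007 0.087] [295. 206.]
scene lever 0.58 [0.531 0.2   0.055] [348. 253.]
scene park 0.74 [0.533 0.202 0.054] [347. 254.]
scene park 0.31 [0.524 0.196 0.095] [350. 239.]
scene rice_bowl 0.75 [ 0.538 -0.193  0.059] [248. 183.]
scene key_tag 0.7 [0.678 0.025 0.087] [258. 233.]
scene key_tag 0.29 [ 0.533 -0.001  0.088] [293. 205.]
top cabinet 0.88 [0.578 0.031 0.015] [264. 216.]
top pin_fob 0.41 [0.459 0.297 0.077] [189. 249.]
top lever_eye 0.79 [ 0.522 -0.     0.086] [272. 230.]
top key_tag 0.59 [0.678 0.017 0.088] [266. 186.]
{'time_s': 0.8, 'qpos': array([ 1.16738885e+00,  1.23756838e-01,  1.65026909e+00, -2.12971211e-05,
        1.36750901e+00, -8.25817789e-02]), 'joint_vel': array([-8.11211057e-04, -3.40925402e-04, -6.27817445e-05,  8.23363328e-05,
       -8.94156630e-04, -2.66188494e-04]), 'tau': array([-1.73510154e-03, -4.17547095e+01, -3.60199606e+01,  7.72728142e-02,
        4.30299772e-02, -2.07052244e-05]), 'tcp_pos': array([0.20499634, 0.61682263, 0.29230247]), 'orientation': array([ 0.25181619,  1.5560585 , -0.2517358 ]), 'ft_force': array([ 0.46469532, -0.03248253,  0.25751155]), 'torque': array([ 0.01568813, -0.0209407 ,  0.0381057 ]), 'opening': 0.9995764847802531}
```

View pics/scene0.png

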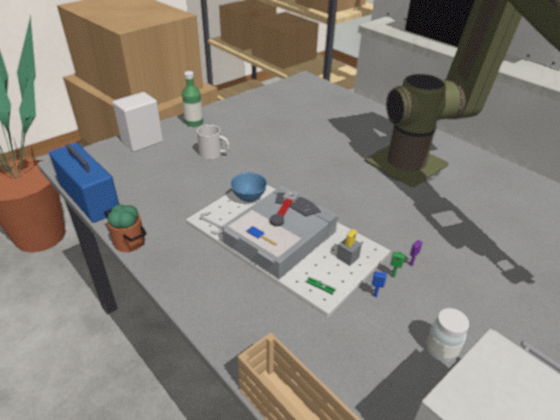

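View pics/top0.png

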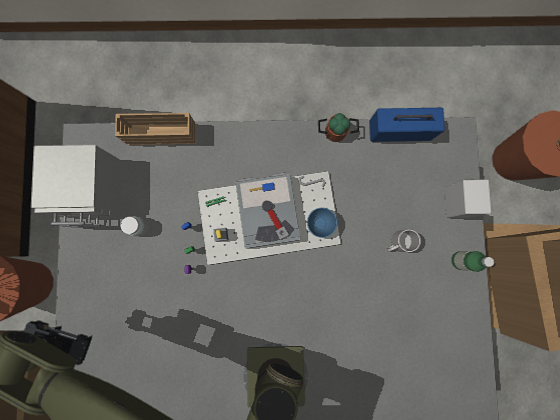

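Run:
```python
from h import *
c=cam('scene'); save(c,'s1',(180,160,440,310),3)
np.savez('scene.npz',**{k:c[k] for k in c if k!='state'})
c=cam('top'); save(c,'t1',(170,160,350,280),4)
np.savez('top.npz',**{k:c[k] for k in c if k!='state'})
print(c['f'],c['twc'],c['Rwc'])
```

```text
388.2787927154801 [ 0.44673486 -0.01013072  1.46300202] [[-0.02068279 -0.99414253  0.10607949]
 [-0.9996912   0.01910227 -0.01589393]
 [ 0.01377447 -0.10637546 -0.99423062]]
```

View pics/s1.png

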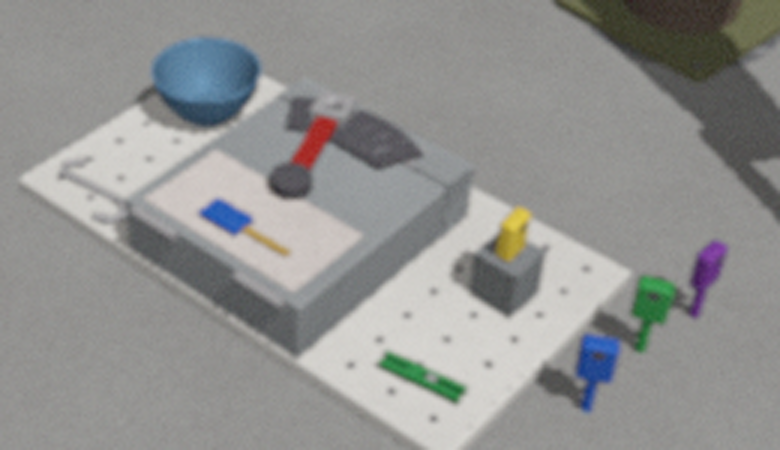

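View pics/t1.png

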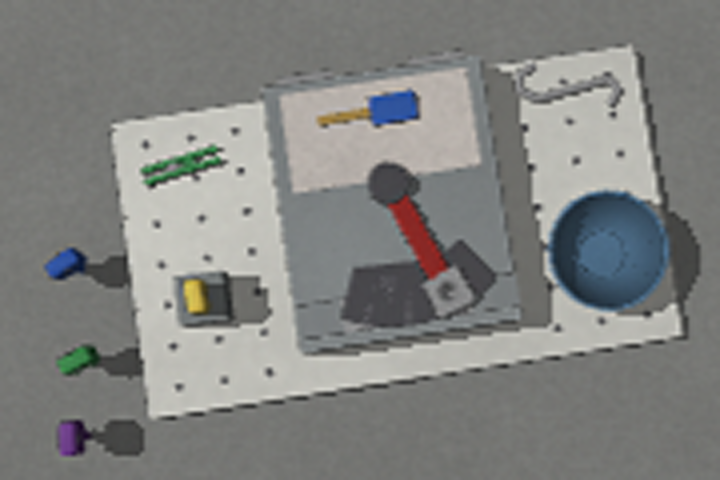

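```bash
cat > ld.py <<'E'
from h import *
def ld(n):
    z=np.load(n+'.npz',allow_pickle=True); return {k:(z[k] if z[k].ndim else z[k].item()) for k in z.files}
E
python3 - <<'E'
from ld import *
c=ld('top')
f=lambda u,v,z:onz(c,u/4+170-.4,v/4+160-.4,z)
P=[f(*p,0.018) for p in [(113,122),(633,45),(685,335),(150,418)]]
print(np.round(P,3), np.round(np.mean(P,0),3))
for a,b in [(0,1),(3,2)]:
    d=P[a]-P[b]; print('yaw +y edge',np.degrees(np.arctan2(-d[0],d[1])),np.linalg.norm(d))
for a,b in [(1,2),(0,3)]:
    d=P[a]-P[b]; print('yaw x edge',np.degrees(np.arctan2(d[1],d[0])),np.linalg.norm(d))
print('eye',f(449,290,.096),'pivot',f(392,184,.096))
print('fob top',f(195,296,.108), 'park', f(203,299,.068))
s=ld('scene'); g=lambda u,v,z:onz(s,u/3+180-.4,v/3+160-.4,z)
print('eye s',g(331,104,.096),'fob s',g(513,232,.088))
hsv=cv2.cvtColor(c['image'],cv2.COLOR_RGB2HSV)
m=cv2.inRange(hsv,(20,120,80),(35,255,255)); m[:, :190]=0;m[:,240:]=0;m[:215]=0
v,u=np.nonzero(m);print(len(u),u.mean(),v.mean(),cv2.minAreaRect(np.c_[u,v].astype(np.float32)),onz(c,u.mean(),v.mean(),.105))
E
```

```text
[[ 0.68   0.276  0.018]
 [ 0.745 -0.215  0.018]
 [ 0.47  -0.254  0.018]
 [ 0.404  0.242  0.018]] [0.575 0.012 0.018]
yaw +y edge 7.506079534436192 0.49517819627635734
yaw +y edge 7.573729653040271 0.5000117103277933
yaw x edge 8.11870872346434 0.2773709507955978
yaw x edge 7.121126061218766 0.277951741235658
eye [ 0.51238878 -0.03431713  0.096     ] pivot [0.60722286 0.01419963 0.096     ]
fob top [0.51103209 0.18688039 0.108     ] park [0.51010267 0.18556255 0.068     ]
eye s [ 0.51534952 -0.03382525  0.096     ] fob s [0.51122851 0.18763632 0.088     ]
40 218.375 233.5 ((218.5, 233.5), (7.0, 5.0), 90.0) [0.51152103 0.18722841 0.105     ]
```

```bash
cat >> h.py <<'E'
def pose(): 
    s=robot.get_state(); return R.from_rotvec(s['orientation']).as_matrix(), np.array(s['tcp_pos']), s
def down(yaw,sgn=1):
    "tool x down, tool y = sgn*(cabinet-like y axis at yaw)"
    y=sgn*np.array([-np.sin(yaw),np.cos(yaw),0]); x=np.array([0,0,-1.]); return np.c_[x,y,np.cross(x,y)]
def row(Rt,p,R0=None,p0=None):
    if R0 is None: R0,p0,_=pose()
    d=R0.T@(np.array(p)-p0)*100; w=np.degrees(R.from_matrix(R0.T@Rt).as_rotvec())
    return np.round(d,2),np.round(w,2)
E
python3 - <<'E'
from h import *
R0,p0,s=pose(); print(np.round(R0,3)); c=cam('wrist'); print(np.round(c['T_tool_cam'],3),c['f'])
for sg in (1,-1):
    Rt=down(np.radians(7.6),sg); print(sg,row(Rt,[.511,.187,.26]))
E
```

```text
[[ 0.     0.315  0.949]
 [ 0.     0.949 -0.315]
 [-1.     0.     0.   ]]
[[ 0.001 -0.289  0.957 -0.092]
 [ 1.    -0.002 -0.001  0.001]
 [ 0.002  0.957  0.289 -0.082]
 [ 0.     0.     0.     1.   ]] 299.53321476226057
1 (array([  3.23, -31.14,  42.59]), array([-25.98,   0.  ,  -0.  ]))
-1 (array([  3.23, -31.14,  42.59]), array([154.02,  -0.  ,  -0.  ]))
```

servo_tool(
  commands=[
    {"x": 1, "y": -4, "z": 3, "rx": -8},
    {"x": 2, "y": -8, "z": 7, "rx": -16},
    {"x": 3.2, "y": -12, "z": 11, "rx": -24},
    {"x": 3.2, "y": -15, "z": 15, "rx": -26},
    {"x": 3.2, "y": -18, "z": 19, "rx": -26},
    {"x": 3.2, "y": -21, "z": 23, "rx": -26},
    {"x": 3.2, "y": -24, "z": 27, "rx": -26},
    {"x": 3.2, "y": -26, "z": 31, "rx": -26},
    {"x": 3.2, "y": -28, "z": 35, "rx": -26},
    {"x": 3.2, "y": -30, "z": 39, "rx": -26},
    {"x": 3.2, "y": -31, "z": 42.6, "rx": -26},
    {"x": 3.2, "y": -31.1, "z": 42.6, "rx": -26},
    {"x": 3.2, "y": -31.1, "z": 42.6, "rx": -26},
  ],
)

```text
validation failed for argument at $.co...
```

Run:
```python
from h import *
c=cam('wrist'); save(c,'w1',None,1.4)
np.savez('w1.npz',**{k:c[k] for k in c if k!='state'})
for k in ['pin_fob','park']:
  for b in robot.boxes_of(k,'wrist')[:4]:
    w=world(c,b['at']); print(k,round(b['p'],2),np.round(w,3),np.round(proj(c,w)))
s=c['state'];print(s['time_s'],s['tcp_pos'],s['qpos'],s['ft_force'])
```

```text
0.95 [0.20498859 0.61682889 0.29228978] [ 1.16741111e+00  1.23780140e-01  1.65026502e+00 -4.43107173e-05
  1.36750554e+00 -8.26033166e-02] [0.27517819 0.57109299 0.09255824]
```

View pics/w1.png

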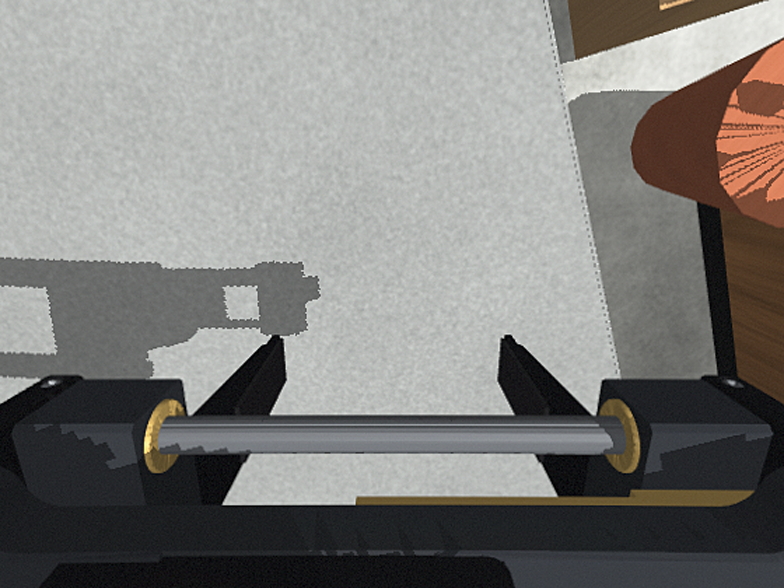

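servo_tool(
  commands=[
    {"fingers": 0, "x": 1, "y": -4, "z": 3, "rx": -8, "ry": 0, "rz": 0},
    {"fingers": 0, "x": 2, "y": -8, "z": 7, "rx": -16, "ry": 0, "rz": 0},
    {"fingers": 0, "x": 3.2, "y": -12, "z": 11, "rx": -24, "ry": 0, "rz": 0},
    {"fingers": 0, "x": 3.2, "y": -15, "z": 15, "rx": -26, "ry": 0, "rz": 0},
    {"fingers": 0, "x": 3.2, "y": -18, "z": 19, "rx": -26, "ry": 0, "rz": 0},
    {"fingers": 0, "x": 3.2, "y": -21, "z": 23, "rx": -26, "ry": 0, "rz": 0},
    {"fingers": 0, "x": 3.2, "y": -24, "z": 27, "rx": -26, "ry": 0, "rz": 0},
    {"fingers": 0, "x": 3.2, "y": -26, "z": 31, "rx": -26, "ry": 0, "rz": 0},
    {"fingers": 0, "x": 3.2, "y": -28, "z": 35, "rx": -26, "ry": 0, "rz": 0},
    {"fingers": 0, "x": 3.2, "y": -30, "z": 39, "rx": -26, "ry": 0, "rz": 0},
    {"fingers": 0, "x": 3.2, "y": -31.1, "z": 42.6, "rx": -26, "ry": 0, "rz": 0},
    {"fingers": 0, "x": 3.2, "y": -31.1, "z": 42.6, "rx": -26, "ry": 0, "rz": 0},
    {"fingers": 0, "x": 3.2, "y": -31.1, "z": 42.6, "rx": -26, "ry": 0, "rz": 0},
  ],
)

```text
time_s: 2.4
tcp_pos: [0.5113, 0.1869, 0.2601]
orientation: [-0.103, 1.569, 0.103]
ft_force: [0.9, 0.3, 1.1]
opening: 0.998
```

Run:
```python
from h import *
c=cam('wrist'); save(c,'w2',None,1.4)
np.savez('w2.npz',**{k:c[k] for k in c if k!='state'})
for k in ['pin_fob','park']:
  for b in robot.boxes_of(k,'wrist')[:4]:
    w=world(c,b['at']); print(k,round(b['p'],2),np.round(w,3),np.round(proj(c,w)))
s=c['state'];print(s['time_s'],s['tcp_pos'],s['qpos'],s['ft_force'])
```

```text
pin_fob 0.79 [0.458 0.293 0.077] [401. 168.]
pin_fob 0.72 [0.512 0.189 0.108] [282. 220.]
pin_fob 0.64 [0.546 0.306 0.071] [390. 253.]
pin_fob 0.64 [0.387 0.301 0.076] [431.  86.]
park 0.95 [0.5   0.185 0.066] [278. 194.]
2.4 [0.51134059 0.18694529 0.26008835] [ 2.51709678e-01 -8.72531869e-02  1.91913935e+00  4.80963203e-04
  1.31047820e+00 -1.45053657e+00] [0.88055193 0.25284483 1.06521868]
```

View pics/w2.png

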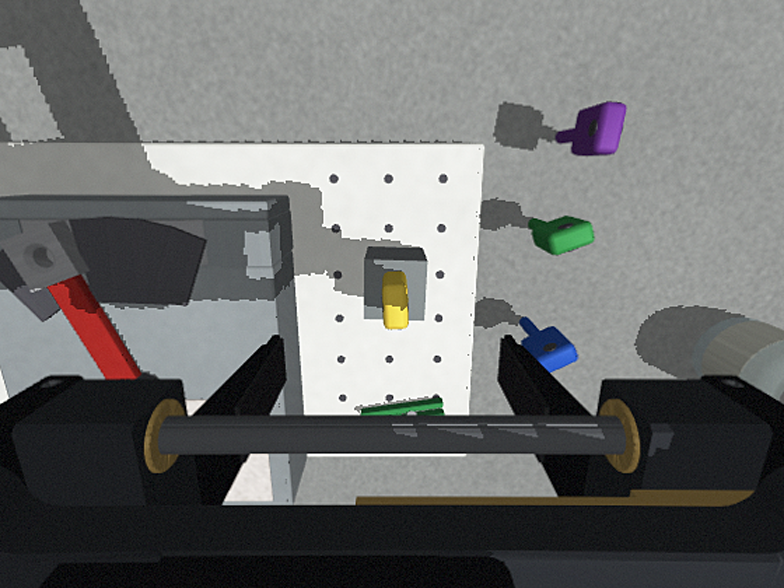

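Run:
```python
from ld import *
c=ld('w2')
save(c,'w2c',(245,160,315,245),7)
hsv=cv2.cvtColor(c['image'],cv2.COLOR_RGB2HSV)
m=cv2.inRange(hsv,(18,110,60),(38,255,255)); m[:165]=0;m[240:]=0;m[:,:250]=0;m[:,310:]=0
W=np.array([dep(c,u,v) for v,u in zip(*np.nonzero(m))])
print(len(W),W[:,2].min(),W[:,2].max())
T=W[W[:,2]>.104]
print('top',len(T),T.mean(0),cv2.minAreaRect(T[:,:2].astype(np.float32)*1000))
# park top
Q=np.array([dep(c,u,v) for v in range(165,240) for u in range(250,320) if not m[v,u]])
Q=Q[abs(Q[:,2]-.068)<.004]
print('park',len(Q),np.median(Q[:,2]),cv2.minAreaRect(Q[:,:2].astype(np.float32)*1000))
```

```text
707 0.07147792175777468 0.35248834212285923
top 556 [0.51068125 0.18929362 0.10896216] ((477.995361328125, 184.72711181640625), (96.35076141357422, 15.699380874633789), 8.047259330749512)
park 1300 0.06779498083866273 ((512.4459838867188, 189.5714874267578), (44.52454376220703, 43.69188690185547), 5.892370223999023)
```

View pics/w2c.png

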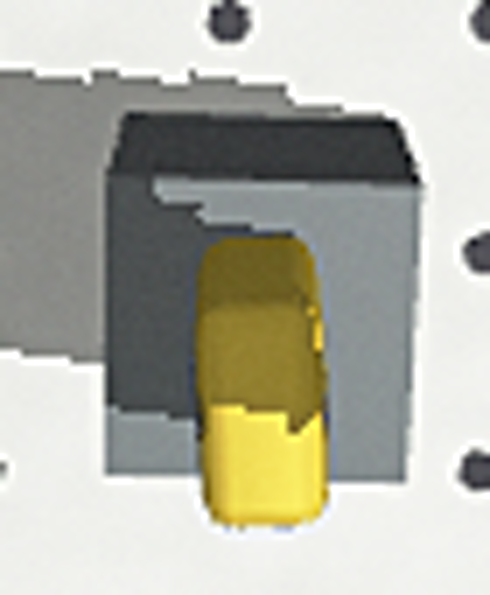

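Run:
```python
from ld import *
c=ld('w2')
hsv=cv2.cvtColor(c['image'],cv2.COLOR_RGB2HSV)
m=cv2.inRange(hsv,(18,110,60),(38,255,255)); m[:165]=0;m[240:]=0;m[:,:250]=0;m[:,310:]=0
W=np.array([dep(c,u,v) for v,u in zip(*np.nonzero(m))])
for lo in (.105,.107):
    T=W[(W[:,2]>lo)&(W[:,2]<.112)]
    T=T[np.hypot(T[:,0]-.512,T[:,1]-.1895)<.025]
    print('top',len(T),np.median(T,0),T.mean(0),cv2.minAreaRect(T[:,:2].astype(np.float32)*1000))
    A=T[:,:2]-T[:,:2].mean(0); w,v=np.linalg.eigh(A.T@A); print(np.degrees(np.arctan2(v[1,1],v[0,1])))
R0,p0,s=pose()
print(np.round(proj(c,[.5124,.1896,.068])))
```

```text
top 521 [0.51154959 0.1893935  0.10742135] [0.51150905 0.18939874 0.10735445] ((511.85302734375, 189.3853302001953), (28.140735626220703, 15.234395027160645), 10.919734954833984)
-170.40461692735434
top 350 [0.51185446 0.18941891 0.10776238] [0.51200359 0.18942811 0.10785955] ((511.971435546875, 189.47286987304688), (27.406063079833984, 13.856913566589355), 8.030448913574219)
-169.82880565223385
[282. 207.]
```

Run:
```python
from h import *
print(row(down(np.radians(9.5)),[.512,.1895,.153]))
```

```text
(array([10.72,  0.1 ,  0.19]), array([-1.79, -0.02, -0.01]))
```

Run:
```python
from h import *
R0,p0,s=pose();print(np.round(R0,4),p0,s['orientation'])
```

```text
[[-4.000e-04 -1.341e-01  9.910e-01]
 [ 1.000e-04  9.910e-01  1.341e-01]
 [-1.000e+00  2.000e-04 -4.000e-04]] [0.51028728 0.18822148 0.26015317] [-0.10551753  1.56862154  0.10575929]
```

Run:
```python
from h import *
for i in range(4):
    s=robot.get_state();print(s['time_s'],s['tcp_pos'],np.round(s['qpos'],4),s['ft_force']); 
    if i<3: robot.read_camera('wrist')
```

```text
2.55 [0.51028728 0.18822148 0.26015317] [ 2.5460e-01 -8.8800e-02  1.9204e+00  2.0000e-04  1.3103e+00 -1.4508e+00] [-0.18710919  0.66937765 -0.24545967]
2.6 [0.51026565 0.18833618 0.26021267] [ 2.5480e-01 -8.8900e-02  1.9204e+00  2.0000e-04  1.3102e+00 -1.4508e+00] [-0.5015705  -0.25878161  0.52263993]
2.65 [0.51032621 0.18833892 0.26030775] [ 2.5480e-01 -8.8900e-02  1.9203e+00  1.0000e-04  1.3102e+00 -1.4509e+00] [-0.1796831  -0.08636729 -0.13497492]
2.7 [0.51042715 0.18828135 0.26035291] [ 2.5470e-01 -8.8800e-02  1.9201e+00  1.0000e-04  1.3101e+00 -1.4509e+00] [ 0.5226311   1.39790935 -0.37455059]
```

```bash
cat >> h.py <<'E'
def fob(c,u0=250,u1=310,v0=165,v1=240,zt=.108,g=(.512,.1895)):
    hsv=cv2.cvtColor(c['image'],cv2.COLOR_RGB2HSV)
    m=cv2.inRange(hsv,(18,110,60),(38,255,255)); 
    W=np.array([dep(c,u,v) for v,u in zip(*np.nonzero(m)) if u0<u<u1 and v0<v<v1])
    T=W[abs(W[:,2]-zt)<.003]; T=T[np.hypot(T[:,0]-g[0],T[:,1]-g[1])<.03]
    A=T[:,:2]-T[:,:2].mean(0); w,v=np.linalg.eigh(A.T@A); a=np.degrees(np.arctan2(v[1,1],v[0,1]))
    return T.mean(0),cv2.minAreaRect(T[:,:2].astype(np.float32)*1000),a
E
python3 - <<'E'
from h import *
c=cam('wrist'); print(fob(c))
p=[.512,.1895,.153]
print(row(down(np.radians(9.5)),p))
E
```

```text
(array([0.51162441, 0.18943752, 0.10735335]), ((512.2194213867188, 189.60630798339844), (28.689010620117188, 14.898458480834961), 8.069036483764648), np.float64(-170.15679962418045))
(array([10.73,  0.11,  0.16]), array([-1.79,  0.01, -0.  ]))
```

servo_tool(
  commands=[
    {"fingers": 0.3, "x": 3, "y": 0.1, "z": 0.15, "rx": -1.8, "ry": 0, "rz": 0},
    {"fingers": 0.3, "x": 6, "y": 0.1, "z": 0.15, "rx": -1.8, "ry": 0, "rz": 0},
    {"fingers": 0.3, "x": 8.5, "y": 0.1, "z": 0.15, "rx": -1.8, "ry": 0, "rz": 0},
    {"fingers": 0.3, "x": 10, "y": 0.1, "z": 0.15, "rx": -1.8, "ry": 0, "rz": 0},
    {"fingers": 0.3, "x": 10.7, "y": 0.1, "z": 0.15, "rx": -1.8, "ry": 0, "rz": 0},
    {"fingers": 0.3, "x": 10.7, "y": 0.1, "z": 0.15, "rx": -1.8, "ry": 0, "rz": 0},
    {"fingers": 0.3, "x": 10.7, "y": 0.1, "z": 0.15, "rx": -1.8, "ry": 0, "rz": 0},
  ],
  grip_force=20,
)

```text
time_s: 3.45
tcp_pos: [0.5133, 0.1888, 0.1545]
orientation: [-0.129, 1.565, 0.129]
ft_force: [0.1, -0.5, -0.1]
opening: 0.699
```

Run:
```python
from h import *
R0,p0,s=pose();print(p0,s['opening'],s['ft_force'],row(down(np.radians(9.5)),[.512,.1895,.153]))
```

```text
[0.51326584 0.18882485 0.15452822] 0.6990602876375988 [ 0.10001761 -0.46391803 -0.07143921] (array([ 0.15,  0.09, -0.11]), array([-0.07,  0.11, -0.01]))
```

servo_tool(
  commands=[
    {"fingers": 0.6, "x": 0.1, "y": 0.1, "z": -0.1, "rx": 0, "ry": 0, "rz": 0},
    {"fingers": 0.75, "x": 0.1, "y": 0.1, "z": -0.1, "rx": 0, "ry": 0, "rz": 0},
    {"fingers": 0.9, "x": 0.1, "y": 0.1, "z": -0.1, "rx": 0, "ry": 0, "rz": 0},
    {"fingers": 0.95, "x": 0.1, "y": 0.1, "z": -0.1, "rx": 0, "ry": 0, "rz": 0},
    {"fingers": 1, "x": 0.1, "y": 0.1, "z": -0.1, "rx": 0, "ry": 0, "rz": 0},
    {"fingers": 1, "x": 0.1, "y": 0.1, "z": -0.1, "rx": 0, "ry": 0, "rz": 0},
    {"fingers": 1, "x": 0.1, "y": 0.1, "z": -0.1, "rx": 0, "ry": 0, "rz": 0},
  ],
  grip_force=20,
)

```text
time_s: 4.15
tcp_pos: [0.5114, 0.1893, 0.1522]
orientation: [-0.129, 1.567, 0.129]
ft_force: [-0.1, -0.7, 0.0]
opening: 0.166
```

Run:
```python
from h import *
c=cam('wrist'); save(c,'w3',None,1.4); s=c['state']
print(s['tcp_pos'],s['opening'],s['ft_force'],row(down(np.radians(9.5)),[.512,.1895,.153]))
```

```text
[0.51138264 0.18934078 0.15222592] 0.1660440413616779 [-0.0607712  -0.73647175  0.03248884] (array([-0.08,  0.01,  0.06]), array([-0.08, -0.01,  0.  ]))
```

View pics/w3.png

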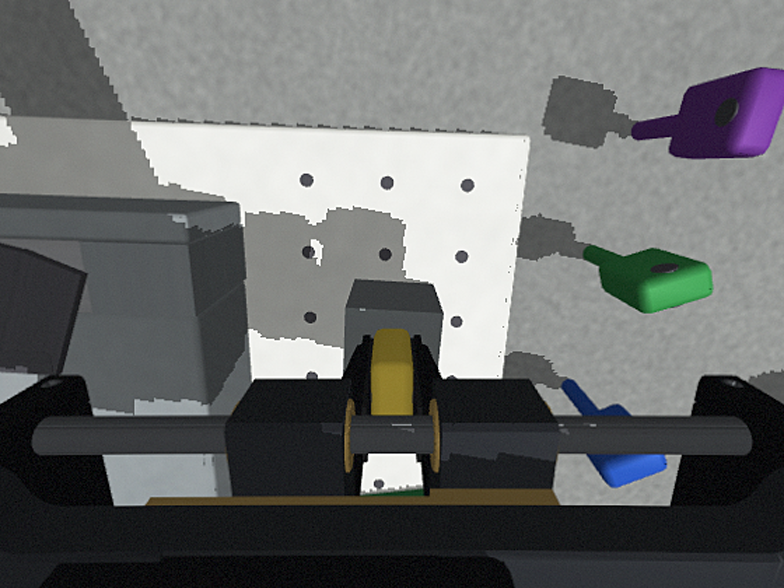

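servo_tool(
  commands=[
    {"fingers": 1, "x": -1, "y": 0, "z": 0, "rx": 0, "ry": 0, "rz": 0},
    {"fingers": 1, "x": -2.5, "y": 0, "z": 0, "rx": 0, "ry": 0, "rz": 0},
    {"fingers": 1, "x": -4, "y": 0, "z": 0, "rx": 0, "ry": 0, "rz": 0},
    {"fingers": 1, "x": -6, "y": 0, "z": 0, "rx": 0, "ry": 0, "rz": 0},
    {"fingers": 1, "x": -8.5, "y": 0, "z": 0, "rx": 0, "ry": 0, "rz": 0},
    {"fingers": 1, "x": -10.5, "y": 0, "z": 0, "rx": 0, "ry": 0, "rz": 0},
    {"fingers": 1, "x": -10.8, "y": 0, "z": 0, "rx": 0, "ry": 0, "rz": 0},
  ],
)

```text
time_s: 4.9
tcp_pos: [0.5131, 0.1898, 0.2654]
orientation: [-0.128, 1.559, 0.13]
ft_force: [0.2, 0.1, -0.1]
opening: 0.164
```

Run:
```python
from h import *
R0,p0,s=pose();print(p0,s['opening'],s['ft_force'],row(down(np.radians(27)),[.54,.03,.26]))
```

```text
[0.51306952 0.18983611 0.26542498] 0.16398503628508498 [ 0.17205488  0.14670374 -0.05687499] (array([  0.53, -16.21,   0.04]), array([-17.58,   0.47,   0.03]))
```

servo_tool(
  commands=[
    {"fingers": 1, "x": 0, "y": -3, "z": 0, "rx": -5, "ry": 0, "rz": 0},
    {"fingers": 1, "x": 0, "y": -7, "z": 0, "rx": -12, "ry": 0, "rz": 0},
    {"fingers": 1, "x": 0, "y": -11, "z": 0, "rx": -17.6, "ry": 0, "rz": 0},
    {"fingers": 1, "x": 0, "y": -14.5, "z": 0, "rx": -17.6, "ry": 0, "rz": 0},
    {"fingers": 1, "x": 0, "y": -16.2, "z": 0, "rx": -17.6, "ry": 0, "rz": 0},
    {"fingers": 1, "x": 0, "y": -16.2, "z": 0, "rx": -17.6, "ry": 0, "rz": 0},
    {"fingers": 1, "x": 0, "y": -16.2, "z": 0, "rx": -17.6, "ry": 0, "rz": 0},
    {"fingers": 1, "x": 0, "y": -16.2, "z": 0, "rx": -17.6, "ry": 0, "rz": 0},
  ],
)

```text
time_s: 5.7
tcp_pos: [0.5377, 0.0304, 0.2601]
orientation: [-0.37, 1.539, 0.371]
ft_force: [-0.7, 0.3, -0.4]
opening: 0.168
```

Run:
```python
from h import *
c=cam('wrist'); save(c,'w4',None,1.4); s=c['state']
np.savez('w4.npz',**{k:c[k] for k in c if k!='state'})
print(s['tcp_pos'],s['opening'],s['ft_force'])
for k in ['lever_eye','lever','pin_fob']:
  for b in robot.boxes_of(k,'wrist')[:2]:
    w=world(c,b['at']); print(k,round(b['p'],2),np.round(w,3),np.round(proj(c,w)))
```

```text
[0.53767009 0.03035115 0.2601089 ] 0.16760569045458742 [-0.71520329  0.2898369  -0.41197975]
lever_eye 0.67 [ 0.52  -0.006  0.084] [253. 176.]
lever 0.9 [ 0.524 -0.002  0.087] [254. 183.]
lever 0.45 [0.529 0.027 0.217] [282. 270.]
pin_fob 0.74 [0.391 0.305 0.014] [552. 187.]
pin_fob 0.65 [0.53  0.026 0.214] [279. 268.]
```

View pics/w4.png

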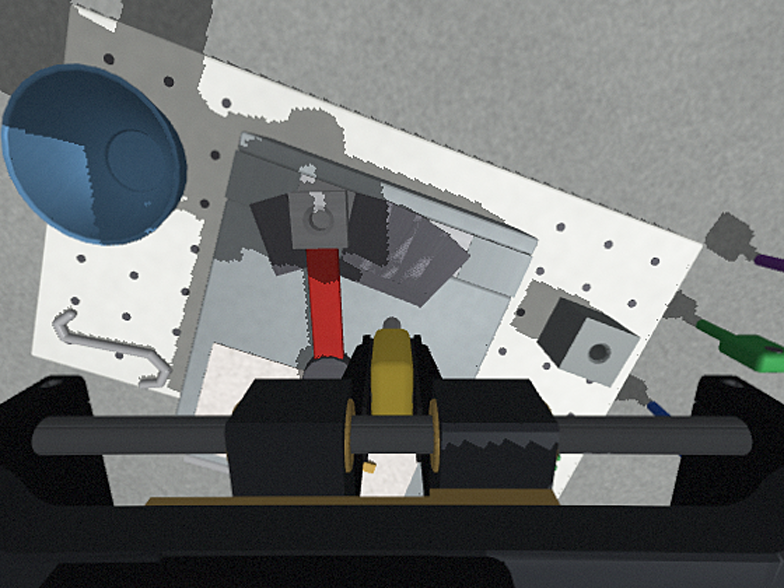

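Run:
```python
from ld import *
c=ld('w4')
save(c,'w4e',(195,120,265,180),10)
save(c,'w4p',(395,225,460,280),10)
```

```text
(no output)
```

View pics/w4e.png

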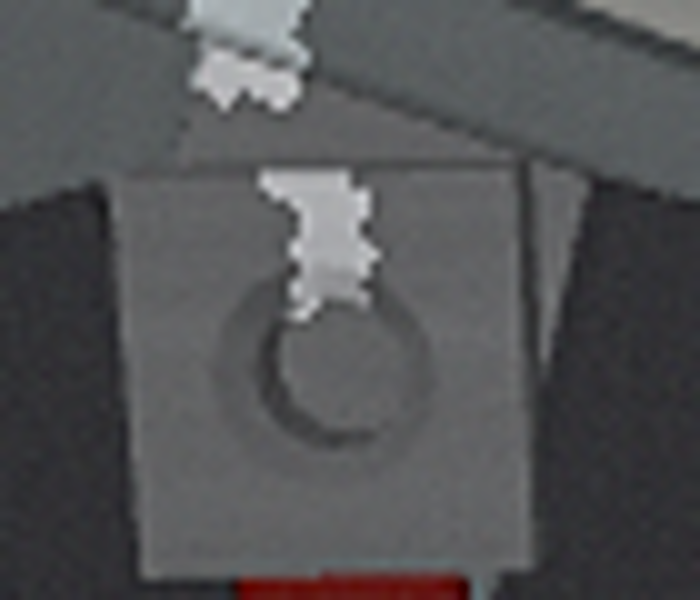

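View pics/w4p.png

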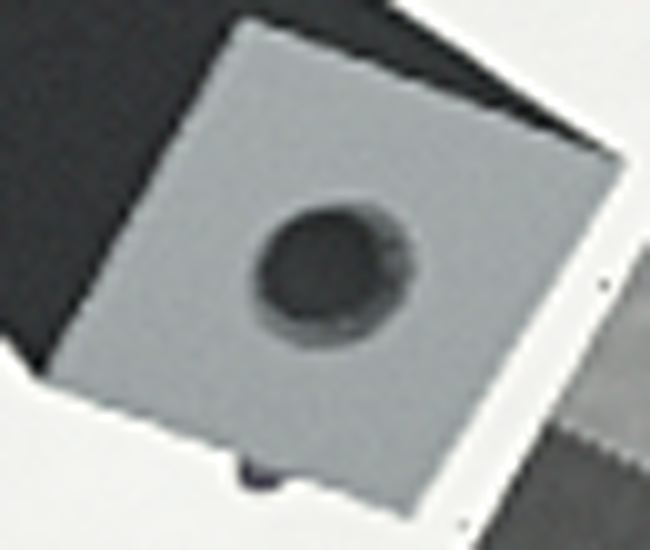

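Run:
```python
from ld import *
c=ld('w4')
k=lambda u,v,z,a,b: onz(c,a+(u+.5)/10-.5,b+(v+.5)/10-.5,z)
e=k(326.5,372,.096,195,120); p=k(333,277,.068,395,225)
print('eye',e,'park hole',p, 'z',dep(c,214,150)[2],dep(c,410,255)[2])
cr=[k(u,v,.096,195,120) for u,v in [(107,170),(518,163),(535,572),(143,578)]]
print(np.mean(cr,0),[np.linalg.norm(cr[i]-cr[i-1]) for i in range(4)])
d=cr[0]-cr[3]+cr[1]-cr[2];print('eye yaw',np.degrees(np.arctan2(-d[1],-d[0])))
pv=onz(c,326/1.4-.15,372/1.4-.15,.1);print('pivot approx',pv)
# cabinet edge yaw: panel bottom edge
a=onz(c,215/1.4,58/1.4,.018);b=onz(c,690/1.4,240/1.4,.018);d=b-a;print('yaw',np.degrees(np.arctan2(-d[0],d[1])))
```

```text
eye [ 0.51222273 -0.03208557  0.096     ] park hole [0.51294185 0.18989321 0.068     ] z 0.0958035093261676 0.06792919364904287
[ 0.51245853 -0.0320204   0.096     ] [np.float64(0.03432194892031232), np.float64(0.0341963764930974), np.float64(0.03438014191661672), np.float64(0.033928074175711996)]
eye yaw 27.772055638211842
pivot approx [0.60109334 0.01396686 0.1       ]
yaw 7.27968724969008
```

Run:
```python
from ld import *
c=ld('w4')
save(c,'w4f',(255,220,305,305),7)
T=np.array(c['T_tool_cam'])
hsv=cv2.cvtColor(c['image'],cv2.COLOR_RGB2HSV)
m=cv2.inRange(hsv,(18,110,40),(38,255,255))
for v in range(222,300,4):
    us=[u for u in range(255,305) if m[v,u]]
    if us:
        pts=[(T[:3,:3]@ray(c,u,v)*c['z_map'][v,u]+T[:3,3])*1000 for u in us]
        print(v,us[0],us[-1],np.round(np.median(pts,0),1),np.round(pts[1][1],1),np.round(pts[-2][1],1))
for v in range(224,240,2):
    q=[(T[:3,:3]@ray(c,u,v)*c['z_map'][v,u]+T[:3,3])*1000 for u in (278,280,282)]
    print(v,np.round(q[1],1))
```

```text
238 268 291 [ 74.9   0.3 -13.2] -6.1 6.6
242 267 292 [ 68.4   0.3 -13.4] -6.5 7.0
246 266 293 [ 63.1   0.3 -13.2] -7.0 7.5
250 266 293 [ 57.3   0.3 -13.4] -6.7 7.2
254 266 293 [ 52.5   0.3 -13.3] -6.5 7.0
258 265 294 [ 48.2   0.3 -13. ] -6.8 7.3
262 265 294 [ 45.8   0.5 -12. ] -6.7 7.2
266 265 294 [ 44.9   0.3 -10.2] -6.6 7.2
270 265 294 [44.8  0.3 -8. ] -6.7 7.2
274 265 294 [44.6  0.3 -5.8] -6.7 7.2
278 265 294 [44.8  0.2 -3.4] -6.8 7.2
282 266 294 [44.6  0.5 -1.2] -6.2 7.2
286 266 294 [44.6  0.5  1.1] -6.3 7.3
290 265 294 [44.7  0.2  3.5] -6.8 7.3
294 265 294 [44.5  0.2  5.7] -6.9 7.4
224 [180.3   0.6  15.3]
226 [122.7   0.6  -3.6]
228 [118.3   0.6  -3.5]
230 [114.4   0.6  -3.4]
232 [109.9   0.6  -3.6]
234 [105.6   0.6  -3.7]
236 [ 76.9   0.6 -13.7]
238 [ 74.9   0.6 -13.2]
```

View pics/w4f.png

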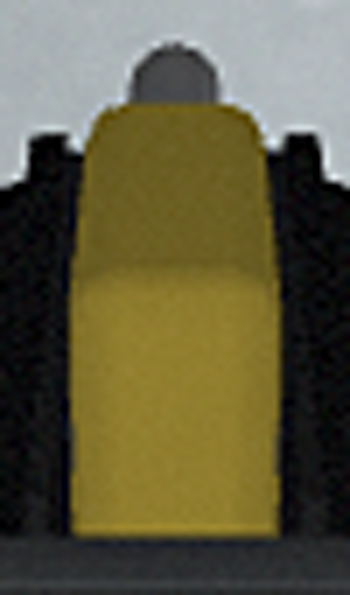

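```bash
cat > t.py <<'E'
from h import *
E0=np.array([.5123,-.0321])
def tcp_for(xy,tipz,yaw):
    Rt=down(np.radians(yaw)); return Rt,np.r_[xy,tipz]-Rt@np.array([.1247,.0003,.0015])
def tip():
    R0,p0,s=pose(); return p0+R0@np.array([.1247,.0003,.0015]),s
E
python3 - <<'E'
from t import *
Rt,p=tcp_for(E0,.102,27.5); print(p,row(Rt,p)); print(tip()[0])
E
```

```text
[ 0.51110801 -0.03305873  0.2267    ] (array([ 3.35, -4.43, -5.26]), array([-0.41, -0.01, -0.01]))
[0.53895114 0.03131548 0.13549954]
```

servo_tool(
  commands=[
    {"fingers": 1, "x": 0, "y": -1.5, "z": -1.8, "rx": -0.4, "ry": 0, "rz": 0},
    {"fingers": 1, "x": 1, "y": -3.2, "z": -3.8, "rx": -0.4, "ry": 0, "rz": 0},
    {"fingers": 1, "x": 2, "y": -4.2, "z": -5, "rx": -0.4, "ry": 0, "rz": 0},
    {"fingers": 1, "x": 2.9, "y": -4.4, "z": -5.3, "rx": -0.4, "ry": 0, "rz": 0},
    {"fingers": 1, "x": 3.3, "y": -4.4, "z": -5.3, "rx": -0.4, "ry": 0, "rz": 0},
    {"fingers": 1, "x": 3.3, "y": -4.4, "z": -5.3, "rx": -0.4, "ry": 0, "rz": 0},
    {"fingers": 1, "x": 3.3, "y": -4.4, "z": -5.3, "rx": -0.4, "ry": 0, "rz": 0},
    {"fingers": 1, "x": 3.3, "y": -4.4, "z": -5.3, "rx": -0.4, "ry": 0, "rz": 0},
  ],
)

```text
time_s: 6.7
tcp_pos: [0.5112, -0.0333, 0.2278]
orientation: [-0.376, 1.537, 0.376]
ft_force: [-0.1, 0.6, 0.5]
opening: 0.167
```

Run:
```python
from t import *
c=cam('wrist'); save(c,'w5',(180,150,380,300),4)
t,s=tip(); print(t,s['ft_force'],s['opening'],s['joint_vel'].round(3)); Rt,p=tcp_for(E0,.0845,27.5); print(row(Rt,p))
```

```text
[ 0.51246155 -0.03234873  0.10311433] [ 0.19884938  0.29432794 -1.06916176] 0.16965880743926479 [-0.002 -0.003  0.001  0.002  0.    -0.001]
(array([1.86, 0.02, 0.01]), array([-0.04,  0.05,  0.03]))
```

View pics/w5.png

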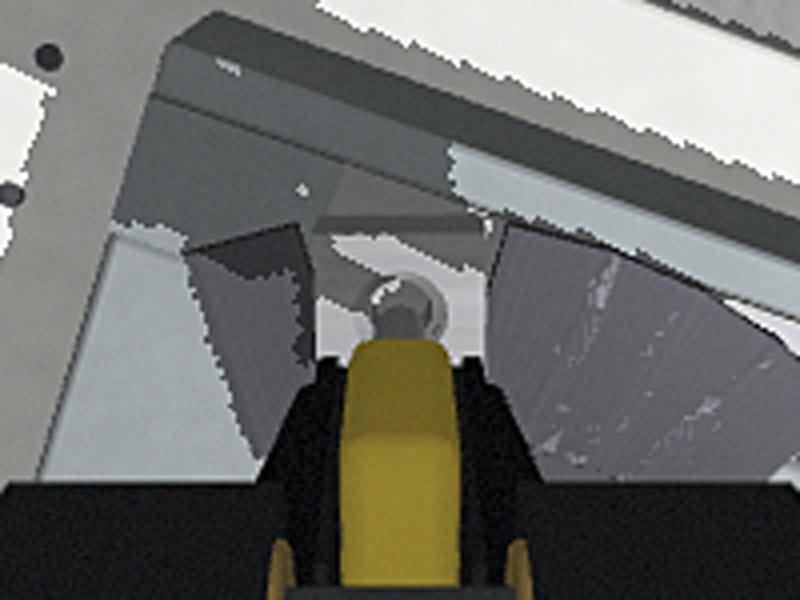

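servo_tool(
  commands=[
    {"fingers": 1, "x": 0.2, "y": 0.1, "z": 0, "rx": 0, "ry": 0, "rz": 0},
    {"fingers": 1, "x": 0.6, "y": 0.1, "z": 0, "rx": 0, "ry": 0, "rz": 0},
    {"fingers": 1, "x": 0.9, "y": 0.1, "z": 0, "rx": 0, "ry": 0, "rz": 0},
    {"fingers": 1, "x": 1.2, "y": 0.1, "z": 0, "rx": 0, "ry": 0, "rz": 0},
    {"fingers": 1, "x": 1.2, "y": 0.1, "z": 0, "rx": 0, "ry": 0, "rz": 0},
  ],
)

```text
time_s: 7.25
tcp_pos: [0.51, -0.0328, 0.2145]
orientation: [-0.375, 1.539, 0.375]
ft_force: [-0.2, 0.0, -0.3]
opening: 0.169
```

Run:
```python
from t import *
c=cam('wrist'); save(c,'w6',(180,150,380,300),4)
t,s=tip(); print(t,s['ft_force'],s['opening'],s['torque'])
```

```text
[ 0.5111577  -0.03187082  0.09013289] [ 0.36228683 -0.21207322 -0.87233202] 0.16781775050725395 [ 0.04815874  0.02000699 -0.01354327]
```

View pics/w6.png

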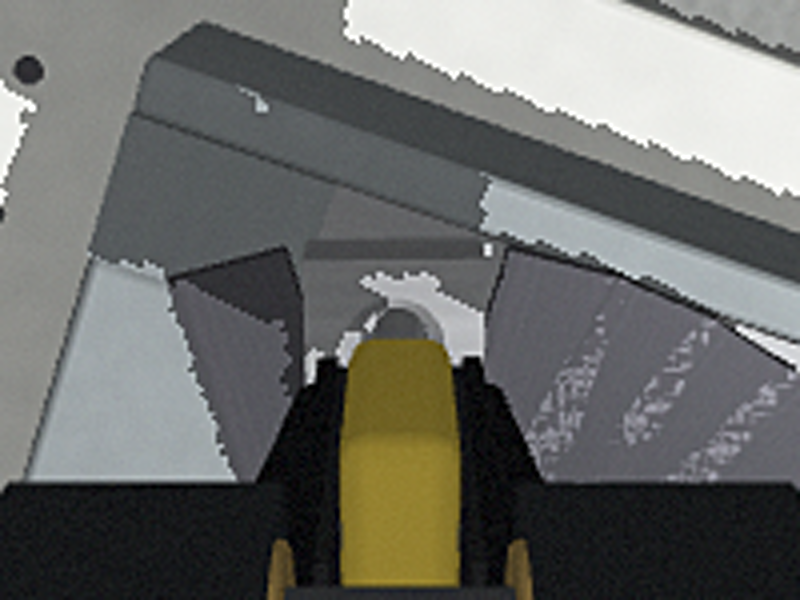

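servo_tool(
  commands=[
    {"fingers": 1, "x": 0.25, "y": 0, "z": 0, "rx": 0, "ry": 0, "rz": 0},
    {"fingers": 1, "x": 0.5, "y": 0, "z": 0, "rx": 0, "ry": 0, "rz": 0},
    {"fingers": 1, "x": 0.5, "y": 0, "z": 0.1, "rx": 0, "ry": 0, "rz": 0},
    {"fingers": 1, "x": 0.5, "y": 0, "z": 0.2, "rx": 0, "ry": 0, "rz": 0},
    {"fingers": 1, "x": 0.5, "y": 0, "z": 0.25, "rx": 0, "ry": 0, "rz": 0},
    {"fingers": 1, "x": 0.5, "y": 0, "z": 0.25, "rx": 0, "ry": 0, "rz": 0},
  ],
)

```text
time_s: 7.9
tcp_pos: [0.5126, -0.0316, 0.2104]
orientation: [-0.375, 1.538, 0.375]
ft_force: [0.3, -0.7, -1.1]
opening: 0.168
```

```bash
cat >> t.py <<'E'
PV=np.array([.6100,.0185])
def rep():
    t,s=tip(); R0,p0,_=pose(); yaw=np.arctan2(R0[1,2],R0[0,2])
    f=R0.T@np.array(s['ft_force']); d=PV-t[:2]
    print('t %.2f'%s['time_s'],'tip',np.round(t*1000,1),'yaw %.1f'%np.degrees(yaw),'Ftool(x,y,z)',np.round(f,1),'F',np.round(s['ft_force'],1),'r %.1f'%(1000*np.hypot(*d)),'ang %.2f'%(np.degrees(np.arctan2(d[1],d[0]))-7.5),'op %.3f'%s['opening'])
    return t,s
E
python3 -c "
from t import *
rep()"
```

```text
t 7.90 tip [513.8 -30.7  85.7] yaw 27.4 Ftool(x,y,z) [ 1.1 -0.7 -0.1] F [ 0.3 -0.7 -1.1] r 108.0 ang 19.59 op 0.168
```

servo_tool(
  commands=[
    {"fingers": 1, "x": 0, "y": 0, "z": 0.05, "rx": 0, "ry": 0, "rz": 0},
    {"fingers": 1, "x": 0, "y": 0, "z": 0.1, "rx": 0, "ry": 0, "rz": 0},
    {"fingers": 1, "x": 0, "y": 0, "z": 0.1, "rx": 0, "ry": 0, "rz": 0},
  ],
)

```text
time_s: 8.2
tcp_pos: [0.5131, -0.0314, 0.2103]
orientation: [-0.376, 1.539, 0.375]
ft_force: [-1.1, -0.9, -0.5]
opening: 0.166
```

```bash
python3 -c "
from t import *
rep()"
```

```text
t 8.20 tip [514.2 -30.6  85.6] yaw 27.4 Ftool(x,y,z) [ 0.5 -0.3 -1.4] F [-1.1 -0.9 -0.5] r 107.6 ang 19.62 op 0.166
```

servo_tool(
  commands=[
    {"fingers": 1, "x": 0, "y": 0, "z": 0.05, "rx": 0, "ry": 0, "rz": 0},
    {"fingers": 1, "x": 0, "y": 0, "z": 0.1, "rx": 0, "ry": 0, "rz": 0},
    {"fingers": 1, "x": 0, "y": 0, "z": 0.1, "rx": 0, "ry": 0, "rz": 0},
  ],
)

```text
time_s: 8.5
tcp_pos: [0.5136, -0.0312, 0.2102]
orientation: [-0.376, 1.54, 0.375]
ft_force: [-4.4, -4.2, 1.5]
opening: 0.169
```

```bash
python3 -c "
from t import *
rep()"
```

```text
t 8.50 tip [514.6 -30.4  85.5] yaw 27.4 Ftool(x,y,z) [-1.5 -1.8 -5.8] F [-4.4 -4.2  1.5] r 107.2 ang 19.63 op 0.169
```

servo_tool(
  commands=[
    {"fingers": 1, "x": 0, "y": 0, "z": -0.15, "rx": 0, "ry": 0, "rz": 0},
    {"fingers": 1, "x": 0, "y": 0, "z": -0.3, "rx": 0, "ry": 0, "rz": 0},
    {"fingers": 1, "x": 0, "y": 0, "z": -0.45, "rx": 0, "ry": 0, "rz": 0},
    {"fingers": 1, "x": 0, "y": 0, "z": -0.5, "rx": 0, "ry": 0, "rz": 0},
    {"fingers": 1, "x": 0, "y": 0, "z": -0.5, "rx": 0, "ry": 0, "rz": 0},
    {"fingers": 1, "x": 0, "y": 0, "z": -0.5, "rx": 0, "ry": 0, "rz": 0},
  ],
)

```text
time_s: 9.1
tcp_pos: [0.5099, -0.033, 0.2104]
orientation: [-0.375, 1.537, 0.375]
ft_force: [0.6, 0.7, -0.4]
opening: 0.167
```

```bash
python3 -c "
from t import *
rep()"
```

```text
t 9.10 tip [511.2 -32.   85.7] yaw 27.4 Ftool(x,y,z) [0.4 0.3 0.9] F [ 0.6  0.7 -0.4] r 110.9 ang 19.56 op 0.167
```

servo_tool(
  commands=[
    {"fingers": 1, "x": 0, "y": 0, "z": 0.16, "rx": 0, "ry": 0, "rz": 0},
    {"fingers": 1, "x": 0, "y": 0.2, "z": 0.16, "rx": 1, "ry": 0, "rz": 0},
    {"fingers": 1, "x": 0, "y": 0.58, "z": 0.18, "rx": 3, "ry": 0, "rz": 0},
    {"fingers": 1, "x": 0, "y": 0.97, "z": 0.2, "rx": 5, "ry": 0, "rz": 0},
    {"fingers": 1, "x": 0, "y": 1.36, "z": 0.24, "rx": 7, "ry": 0, "rz": 0},
    {"fingers": 1, "x": 0, "y": 1.57, "z": 0.27, "rx": 8.1, "ry": 0, "rz": 0},
    {"fingers": 1, "x": 0, "y": 1.57, "z": 0.27, "rx": 8.1, "ry": 0, "rz": 0},
    {"fingers": 1, "x": 0, "y": 1.57, "z": 0.27, "rx": 8.1, "ry": 0, "rz": 0},
  ],
)

```text
time_s: 9.9
tcp_pos: [0.505, -0.0179, 0.2104]
orientation: [-0.265, 1.554, 0.265]
ft_force: [0.9, -0.1, -0.3]
opening: 0.166
```

```bash
sed -i 's/^PV=.*/PV=np.array([.6106,.0190])/' t.py; python3 -c "
from t import *
rep()
c=cam('wrist'); save(c,'w7',(180,150,380,300),4)"
```

```text
t 9.90 tip [506.4 -17.1  85.7] yaw 19.3 Ftool(x,y,z) [ 0.3 -0.4  0.8] F [ 0.9 -0.1 -0.3] r 110.3 ang 11.59 op 0.166
```

View pics/w7.png

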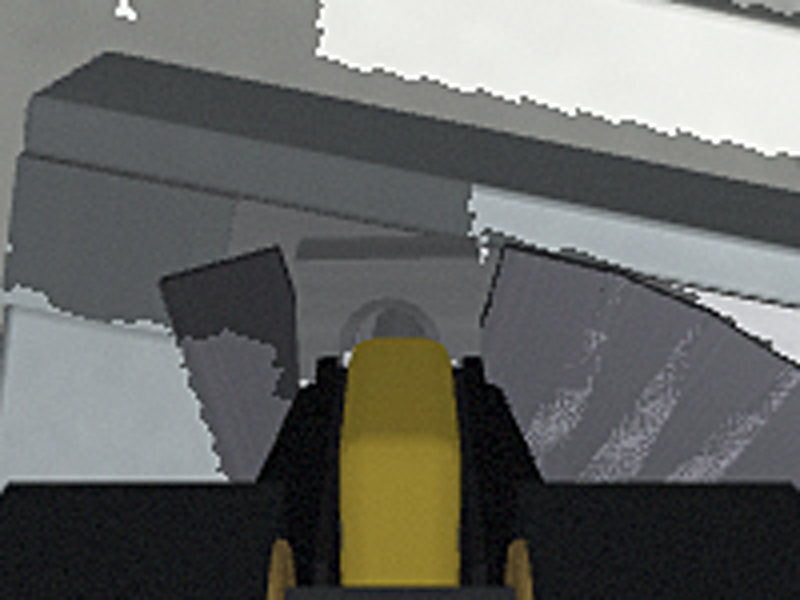

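servo_tool(
  commands=[
    {"fingers": 1, "x": 0.3, "y": 0, "z": 0, "rx": 0, "ry": 0, "rz": 0},
    {"fingers": 1, "x": 0.5, "y": 0, "z": 0, "rx": 0, "ry": 0, "rz": 0},
    {"fingers": 1, "x": 0.6, "y": 0, "z": 0, "rx": 0, "ry": 0, "rz": 0},
    {"fingers": 1, "x": 0.6, "y": 0, "z": 0, "rx": 0, "ry": 0, "rz": 0},
  ],
)

```text
time_s: 10.35
tcp_pos: [0.5048, -0.0179, 0.2042]
orientation: [-0.265, 1.555, 0.265]
ft_force: [-0.3, 1.1, 0.4]
opening: 0.165
```

```bash
python3 -c "
from t import *
rep()"
```

```text
t 10.35 tip [506.1 -17.2  79.5] yaw 19.3 Ftool(x,y,z) [-0.4  1.1  0.1] F [-0.3  1.1  0.4] r 110.6 ang 11.60 op 0.165
```

servo_tool(
  commands=[
    {"fingers": 1, "x": 0.05, "y": 0, "z": 0, "rx": 0, "ry": 0, "rz": 0},
    {"fingers": 1, "x": 0.1, "y": 0, "z": 0, "rx": 0, "ry": 0, "rz": 0},
    {"fingers": 1, "x": 0.1, "y": 0, "z": 0, "rx": 0, "ry": 0, "rz": 0},
  ],
)

```text
time_s: 10.65
tcp_pos: [0.5049, -0.0179, 0.2041]
orientation: [-0.265, 1.555, 0.265]
ft_force: [-1.6, -1.3, 5.4]
opening: 0.166
```

```bash
python3 -c "
from t import *
rep()"
```

```text
t 10.65 tip [506.2 -17.2  79.4] yaw 19.3 Ftool(x,y,z) [-5.4 -0.7 -1.9] F [-1.6 -1.3  5.4] r 110.5 ang 11.62 op 0.166
```

servo_tool(
  commands=[
    {"fingers": 1, "x": 0.05, "y": 0.1, "z": 0, "rx": 0.5, "ry": 0, "rz": 0},
    {"fingers": 1, "x": 0.05, "y": 0.2, "z": 0, "rx": 1, "ry": 0, "rz": 0},
    {"fingers": 1, "x": 0.05, "y": 0.3, "z": 0, "rx": 1.5, "ry": 0, "rz": 0},
    {"fingers": 1, "x": 0.05, "y": 0.3, "z": 0, "rx": 1.5, "ry": 0, "rz": 0},
  ],
)

```text
time_s: 11.05
tcp_pos: [0.5048, -0.0159, 0.2041]
orientation: [-0.247, 1.555, 0.242]
ft_force: [0.1, -4.6, 5.7]
opening: 0.164
```

```bash
python3 -c "
from t import *
rep()"
```

```text
t 11.05 tip [506.4 -15.5  79.4] yaw 17.8 Ftool(x,y,z) [-5.7 -4.5 -1.3] F [ 0.1 -4.6  5.7] r 109.7 ang 10.84 op 0.164
```

servo_tool(
  commands=[
    {"fingers": 1, "x": 0, "y": 0.1, "z": 0, "rx": 0.5, "ry": 0, "rz": 0},
    {"fingers": 1, "x": 0, "y": 0.2, "z": 0, "rx": 1, "ry": 0, "rz": 0},
    {"fingers": 1, "x": 0, "y": 0.3, "z": 0, "rx": 1.5, "ry": 0, "rz": 0},
    {"fingers": 1, "x": 0, "y": 0.3, "z": 0, "rx": 1.5, "ry": 0, "rz": 0},
  ],
)

```text
time_s: 11.45
tcp_pos: [0.504, -0.013, 0.2041]
orientation: [-0.226, 1.557, 0.221]
ft_force: [0.2, -4.6, 4.6]
opening: 0.168
```

```bash
python3 -c "
from t import *
rep()"
```

```text
t 11.45 tip [505.7 -12.6  79.4] yaw 16.3 Ftool(x,y,z) [-4.6 -4.5 -1.1] F [ 0.2 -4.6  4.6] r 109.6 ang 9.28 op 0.168
```

servo_tool(
  commands=[
    {"fingers": 1, "x": 0, "y": 0.1, "z": 0, "rx": 0.5, "ry": 0, "rz": 0},
    {"fingers": 1, "x": 0, "y": 0.2, "z": 0, "rx": 1, "ry": 0, "rz": 0},
    {"fingers": 1, "x": 0, "y": 0.3, "z": 0, "rx": 1.5, "ry": 0, "rz": 0},
    {"fingers": 1, "x": 0, "y": 0.3, "z": 0, "rx": 1.5, "ry": 0, "rz": 0},
  ],
)

```text
time_s: 11.85
tcp_pos: [0.5031, -0.0101, 0.2042]
orientation: [-0.205, 1.559, 0.201]
ft_force: [-0.1, -4.3, 6.0]
opening: 0.164
```

```bash
python3 -c "
from t import *
rep()"
```

```text
t 11.85 tip [504.9  -9.8  79.5] yaw 14.8 Ftool(x,y,z) [-6.  -4.1 -1.1] F [-0.1 -4.3  6. ] r 109.6 ang 7.72 op 0.164
```

servo_tool(
  commands=[
    {"fingers": 1, "x": 0, "y": 0.1, "z": 0, "rx": 0.5, "ry": 0, "rz": 0},
    {"fingers": 1, "x": 0, "y": 0.2, "z": 0, "rx": 1, "ry": 0, "rz": 0},
    {"fingers": 1, "x": 0, "y": 0.3, "z": 0, "rx": 1.5, "ry": 0, "rz": 0},
    {"fingers": 1, "x": 0, "y": 0.3, "z": 0, "rx": 1.5, "ry": 0, "rz": 0},
  ],
)

```text
time_s: 12.25
tcp_pos: [0.5024, -0.0072, 0.2042]
orientation: [-0.185, 1.56, 0.18]
ft_force: [-0.1, -4.6, 6.0]
opening: 0.167
```

```bash
python3 -c "
from t import *
rep()"
```

```text
t 12.25 tip [504.1  -6.9  79.5] yaw 13.3 Ftool(x,y,z) [-5.9 -4.5 -1.1] F [-0.1 -4.6  6. ] r 109.6 ang 6.17 op 0.167
```

servo_tool(
  commands=[
    {"fingers": 1, "x": 0, "y": 0.1, "z": 0, "rx": 0.5, "ry": 0, "rz": 0},
    {"fingers": 1, "x": 0, "y": 0.2, "z": 0, "rx": 1, "ry": 0, "rz": 0},
    {"fingers": 1, "x": 0, "y": 0.3, "z": 0, "rx": 1.5, "ry": 0, "rz": 0},
    {"fingers": 1, "x": 0, "y": 0.3, "z": 0, "rx": 1.5, "ry": 0, "rz": 0},
  ],
)

```text
time_s: 12.65
tcp_pos: [0.5016, -0.0043, 0.2041]
orientation: [-0.164, 1.562, 0.16]
ft_force: [-0.1, -4.0, 5.6]
opening: 0.168
```

```bash
python3 -c "
from t import *
rep()"
```

```text
t 12.65 tip [503.4  -4.   79.4] yaw 11.8 Ftool(x,y,z) [-5.5 -3.9 -0.9] F [-0.1 -4.   5.6] r 109.6 ang 4.61 op 0.168
```

servo_tool(
  commands=[
    {"fingers": 1, "x": 0, "y": 0.1, "z": 0, "rx": 0.5, "ry": 0, "rz": 0},
    {"fingers": 1, "x": 0, "y": 0.2, "z": 0, "rx": 1, "ry": 0, "rz": 0},
    {"fingers": 1, "x": 0, "y": 0.3, "z": 0, "rx": 1.5, "ry": 0, "rz": 0},
    {"fingers": 1, "x": 0, "y": 0.3, "z": 0, "rx": 1.5, "ry": 0, "rz": 0},
  ],
)

```text
time_s: 13.05
tcp_pos: [0.5011, -0.0012, 0.2041]
orientation: [-0.143, 1.563, 0.14]
ft_force: [0.5, -4.4, 5.9]
opening: 0.167
```

```bash
python3 -c "
from t import *
rep()"
```

```text
t 13.05 tip [502.9  -0.9  79.4] yaw 10.3 Ftool(x,y,z) [-5.9 -4.4 -0.3] F [ 0.5 -4.4  5.9] r 109.6 ang 2.98 op 0.167
```

servo_tool(
  commands=[
    {"fingers": 1, "x": 0, "y": 0.1, "z": 0, "rx": 0.5, "ry": 0, "rz": 0},
    {"fingers": 1, "x": 0, "y": 0.2, "z": 0, "rx": 1, "ry": 0, "rz": 0},
    {"fingers": 1, "x": 0, "y": 0.3, "z": 0, "rx": 1.5, "ry": 0, "rz": 0},
    {"fingers": 1, "x": 0, "y": 0.3, "z": 0, "rx": 1.5, "ry": 0, "rz": 0},
  ],
)

```text
time_s: 13.45
tcp_pos: [0.5004, 0.002, 0.2039]
orientation: [-0.122, 1.565, 0.12]
ft_force: [0.6, -3.1, 5.5]
opening: 0.166
```

```bash
python3 -c "
from t import *
rep()"
```

```text
t 13.45 tip [502.2   2.4  79.2] yaw 8.8 Ftool(x,y,z) [-5.5 -3.2  0.1] F [ 0.6 -3.1  5.5] r 109.7 ang 1.21 op 0.166
```

servo_tool(
  commands=[
    {"fingers": 1, "x": 0, "y": 0.1, "z": 0, "rx": 0.5, "ry": 0, "rz": 0},
    {"fingers": 1, "x": 0, "y": 0.2, "z": 0, "rx": 1, "ry": 0, "rz": 0},
    {"fingers": 1, "x": 0, "y": 0.3, "z": 0, "rx": 1.5, "ry": 0, "rz": 0},
    {"fingers": 1, "x": 0, "y": 0.3, "z": 0, "rx": 1.5, "ry": 0, "rz": 0},
  ],
)

```text
time_s: 13.85
tcp_pos: [0.499, 0.0057, 0.2022]
orientation: [-0.1, 1.569, 0.101]
ft_force: [1.9, -1.6, -0.5]
opening: 0.166
```

```bash
python3 -c "
from t import *
rep()"
```

```text
t 13.85 tip [500.4   6.2  77.5] yaw 7.3 Ftool(x,y,z) [ 0.5 -1.8  1.7] F [ 1.9 -1.6 -0.5] r 110.9 ang -0.88 op 0.166
```

servo_tool(
  commands=[
    {"fingers": 1, "x": 0.1, "y": 0, "z": 0, "rx": 0, "ry": 0, "rz": 0},
    {"fingers": 1, "x": 0.2, "y": 0, "z": 0, "rx": 0, "ry": 0, "rz": 0},
    {"fingers": 1, "x": 0.3, "y": 0, "z": 0, "rx": 0, "ry": 0, "rz": 0},
    {"fingers": 1, "x": 0.3, "y": 0, "z": 0, "rx": 0, "ry": 0, "rz": 0},
  ],
)

```text
time_s: 14.25
tcp_pos: [0.4989, 0.0055, 0.1993]
orientation: [-0.1, 1.569, 0.101]
ft_force: [1.0, -0.5, -1.6]
opening: 0.168
```

```bash
python3 -c "
from t import *
rep()"
```

```text
t 14.25 tip [500.2   6.   74.6] yaw 7.3 Ftool(x,y,z) [ 1.6 -0.6  0.9] F [ 1.  -0.5 -1.6] r 111.1 ang -0.79 op 0.168
```

servo_tool(
  commands=[
    {"fingers": 1, "x": 0.3, "y": 0, "z": 0, "rx": 0, "ry": 0, "rz": 0},
    {"fingers": 1, "x": 0.6, "y": 0, "z": 0, "rx": 0, "ry": 0, "rz": 0},
    {"fingers": 1, "x": 0.8, "y": 0, "z": 0, "rx": 0, "ry": 0, "rz": 0},
    {"fingers": 1, "x": 0.8, "y": 0, "z": 0, "rx": 0, "ry": 0, "rz": 0},
  ],
)

```text
time_s: 14.65
tcp_pos: [0.4988, 0.0054, 0.1911]
orientation: [-0.1, 1.569, 0.1]
ft_force: [1.0, -0.7, -1.6]
opening: 0.164
```

```bash
python3 -c "
from t import *
rep()"
```

```text
t 14.65 tip [500.2   5.9  66.4] yaw 7.3 Ftool(x,y,z) [ 1.6 -0.9  0.9] F [ 1.  -0.7 -1.6] r 111.2 ang -0.72 op 0.164
```

servo_tool(
  commands=[
    {"fingers": 1, "x": 0.3, "y": 0, "z": 0, "rx": 0, "ry": 0, "rz": 0},
    {"fingers": 1, "x": 0.6, "y": 0, "z": 0, "rx": 0, "ry": 0, "rz": 0},
    {"fingers": 1, "x": 0.9, "y": 0, "z": 0, "rx": 0, "ry": 0, "rz": 0},
    {"fingers": 1, "x": 1, "y": 0, "z": 0, "rx": 0, "ry": 0, "rz": 0},
    {"fingers": 1, "x": 1, "y": 0, "z": 0, "rx": 0, "ry": 0, "rz": 0},
  ],
)

```text
time_s: 15.15
tcp_pos: [0.4989, 0.0054, 0.1814]
orientation: [-0.1, 1.569, 0.1]
ft_force: [0.9, 0.3, -1.2]
opening: 0.167
```

```bash
python3 -c "
from t import *
rep()"
```

```text
t 15.15 tip [500.3   5.9  56.7] yaw 7.3 Ftool(x,y,z) [1.2 0.2 0.9] F [ 0.9  0.3 -1.2] r 111.1 ang -0.71 op 0.167
```

Now the last millimetres, gently onto the eye.

servo_tool(
  commands=[
    {"fingers": 1, "x": 0.05, "y": 0, "z": 0, "rx": 0, "ry": 0, "rz": 0},
    {"fingers": 1, "x": 0.1, "y": 0, "z": 0, "rx": 0, "ry": 0, "rz": 0},
    {"fingers": 1, "x": 0.15, "y": 0, "z": 0, "rx": 0, "ry": 0, "rz": 0},
    {"fingers": 1, "x": 0.2, "y": 0, "z": 0, "rx": 0, "ry": 0, "rz": 0},
    {"fingers": 1, "x": 0.2, "y": 0, "z": 0, "rx": 0, "ry": 0, "rz": 0},
  ],
)

```text
time_s: 15.65
tcp_pos: [0.4992, 0.0054, 0.1802]
orientation: [-0.1, 1.568, 0.1]
ft_force: [-1.0, 0.8, 2.0]
opening: 0.167
```

```bash
python3 -c "
from t import *
rep()"
```

```text
t 15.65 tip [500.7   5.8  55.5] yaw 7.3 Ftool(x,y,z) [-2.   0.9 -0.9] F [-1.   0.8  2. ] r 110.7 ang -0.68 op 0.167
```

servo_tool(
  commands=[
    {"fingers": 1, "x": 0.05, "y": 0, "z": 0, "rx": 0, "ry": 0, "rz": 0},
    {"fingers": 1, "x": 0.1, "y": 0, "z": 0, "rx": 0, "ry": 0, "rz": 0},
    {"fingers": 1, "x": 0.1, "y": 0, "z": 0, "rx": 0, "ry": 0, "rz": 0},
  ],
)

```text
time_s: 15.95
tcp_pos: [0.4994, 0.0053, 0.1801]
orientation: [-0.101, 1.568, 0.1]
ft_force: [-2.8, 1.4, 7.5]
opening: 0.17
```

```bash
python3 -c "
from t import *
rep()
c=cam('wrist'); save(c,'w8',(180,150,380,300),4)"
```

```text
t 15.95 tip [500.9   5.8  55.4] yaw 7.3 Ftool(x,y,z) [-7.5  1.7 -2.6] F [-2.8  1.4  7.5] r 110.5 ang -0.65 op 0.170
```

View pics/w8.png

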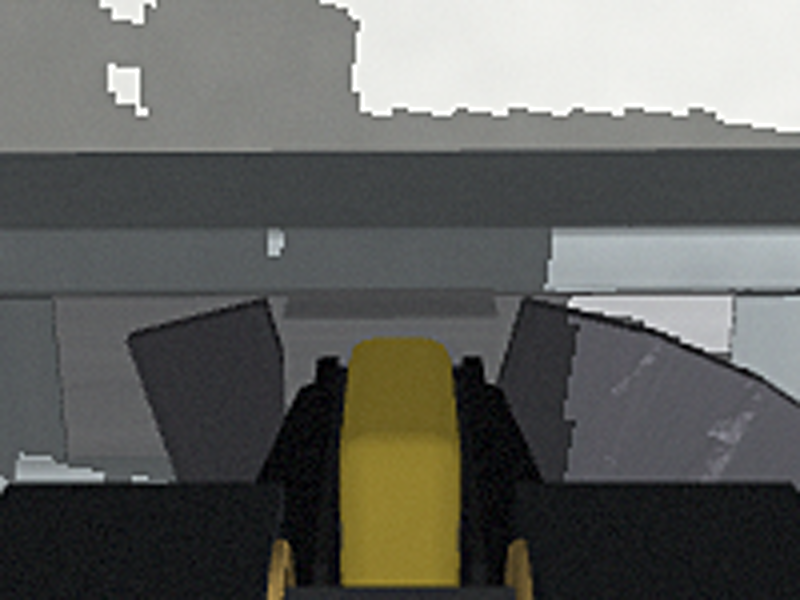

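servo_tool(
  commands=[
    {"fingers": 1, "x": -0.1, "y": 0, "z": 0, "rx": 0, "ry": 0, "rz": 0},
    {"fingers": 1, "x": -0.1, "y": 0, "z": 0, "rx": 0, "ry": 0, "rz": 0},
    {"fingers": 0.75, "x": -0.1, "y": 0, "z": 0, "rx": 0, "ry": 0, "rz": 0},
    {"fingers": 0.5, "x": -0.1, "y": 0, "z": 0, "rx": 0, "ry": 0, "rz": 0},
    {"fingers": 0.5, "x": -0.1, "y": 0, "z": 0, "rx": 0, "ry": 0, "rz": 0},
    {"fingers": 0.5, "x": -0.1, "y": 0, "z": 0, "rx": 0, "ry": 0, "rz": 0},
  ],
)

```text
time_s: 16.6
tcp_pos: [0.499, 0.0054, 0.1794]
orientation: [-0.1, 1.569, 0.1]
ft_force: [-0.6, -1.1, 0.3]
opening: 0.445
```

```bash
python3 -c "
from t import *
rep()"
```

```text
t 16.60 tip [500.4   5.8  54.7] yaw 7.3 Ftool(x,y,z) [-0.3 -1.  -0.7] F [-0.6 -1.1  0.3] r 111.0 ang -0.70 op 0.445
```

servo_tool(
  commands=[
    {"fingers": 0.5, "x": -1, "y": 0, "z": 0, "rx": 0, "ry": 0, "rz": 0},
    {"fingers": 0.5, "x": -3, "y": 0, "z": 0, "rx": 0, "ry": 0, "rz": 0},
    {"fingers": 0.5, "x": -6, "y": 0, "z": 0, "rx": 0, "ry": 0, "rz": 0},
    {"fingers": 0.5, "x": -9, "y": 0, "z": 0, "rx": 0, "ry": 0, "rz": 0},
    {"fingers": 0.5, "x": -11, "y": 0, "z": 2, "rx": 0, "ry": 0, "rz": 0},
    {"fingers": 0.5, "x": -12, "y": 0, "z": 4, "rx": 0, "ry": 0, "rz": 0},
    {"fingers": 0.5, "x": -12, "y": 0, "z": 4, "rx": 0, "ry": 0, "rz": 0},
    {"fingers": 0.5, "x": -12, "y": 0, "z": 4, "rx": 0, "ry": 0, "rz": 0},
  ],
)

```text
time_s: 17.4
tcp_pos: [0.5385, 0.0105, 0.2998]
orientation: [-0.101, 1.569, 0.1]
ft_force: [0.2, 0.4, -0.3]
opening: 0.499
```

Run:
```python
from t import *
rep()
c=cam('wrist'); save(c,'w9',None,1.4)
hsv=cv2.cvtColor(c['image'],cv2.COLOR_RGB2HSV)
m=cv2.inRange(hsv,(18,110,40),(38,255,255))
W=np.array([dep(c,u,v) for v,u in zip(*np.nonzero(m))]); W=W[np.hypot(W[:,0]-.5,W[:,1]-.006)<.05]
print(len(W),np.percentile(W[:,2],[2,50,98]),np.median(W,0))
c=cam('scene'); save(c,'s2',(180,160,440,310),3)
```

```text
t 17.40 tip [539.9  11.  175.1] yaw 7.3 Ftool(x,y,z) [0.3 0.4 0.3] F [ 0.2  0.4 -0.3] r 71.2 ang -1.01 op 0.499
3773 [0.13262277 0.32498717 0.332612  ] [0.51373015 0.01299756 0.32498717]
```

View pics/w9.png

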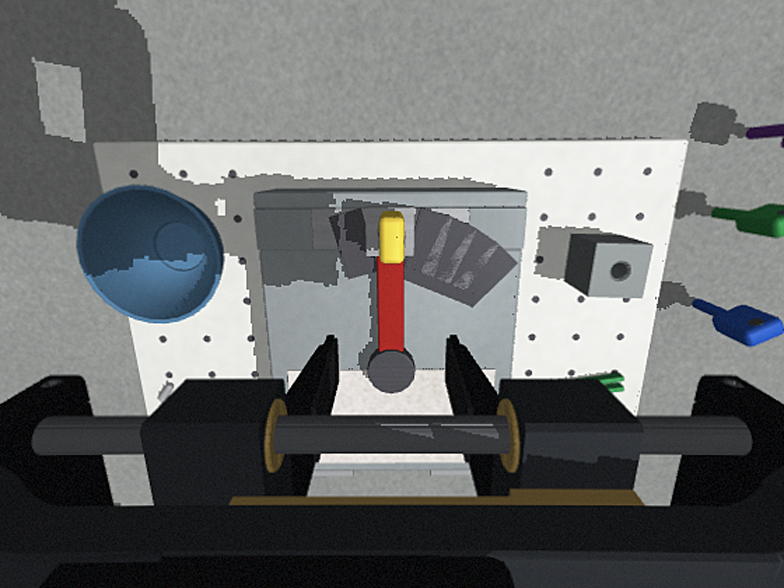

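View pics/s2.png

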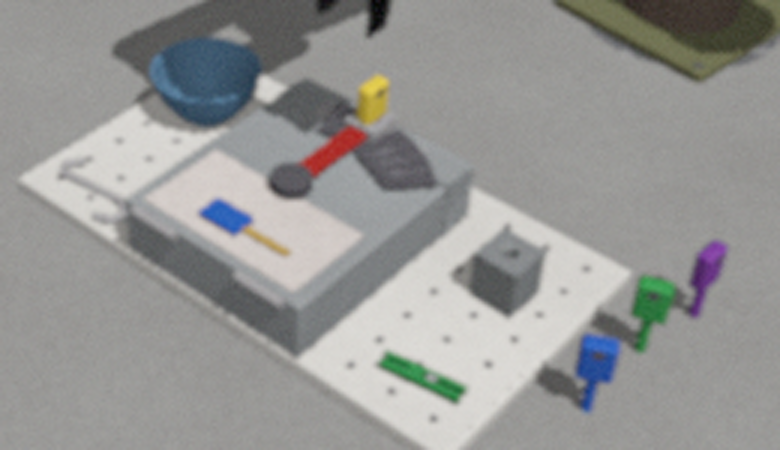

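Run:
```python
from t import *
c=cam('wrist')
P=np.array([dep(c,u,v) for u in range(275,286) for v in range(153,172)])
print(np.percentile(P[:,2],[10,50,90]),np.median(P,0)); s=robot.get_state(); print(s['time_s'],s['ft_force'])
print(robot.job_done())
```

```text
[0.1226468  0.13533232 0.13658166] [0.49081397 0.00535584 0.13533232]
17.55 [-0.41679723  0.05064021  0.0520298 ]
the job is handed in; nothing more can be done
None
```

The lever catch is locked, as far as my checks show, and I handed the job in at about 17.6 s of the 64 s allowed; no verdict comes back.

- **Pin:** I took the pin with the yellow fob from the parking block. The blue, green and purple ones were look-alikes, and I left them alone. The pin went through the lever's eye without contact force.
- **Search:** I felt for the eye's centre along the lever, then swung lever and pin round with about 5–6 N on the rail. The tip dropped into the hidden hole at a lever angle of about -0.01 rad.
- **Pushing home:** The pin went in freely to 24 mm below the rail contact, where the fob met the eye at about 7.5 N. That was the highest downward force I read. I then released it and moved clear.

**Last checks:**
- The fob is upright on the eye. Its top measures 0.135 to 0.137 m, against 0.136 m expected.
- The force on the tool is about zero.
- The bowl, clothespin, hook, key tag and look-alike pins appear unmoved in the scene crop. I did not check the jar and mug at the end, but the arm never went near them.

One automatic fob-height check picked up yellow parts of the gripper instead, so I measured it again by hand. Some network detections of the lever eye and the look-alike pins were also off, so I measured the eye from the picture.

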